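# Lighter away, snack tray cover slid to its line

### The arm

A 6-joint arm with a two-finger parallel gripper is mounted at the origin on the work surface. World frame = base frame: x ahead of the robot, y to its left, z up, the work surface at z = 0. Lengths are in m, angles in degrees, forces in N, time in s.
With the tool pointing down it reaches from about 0.375 to 0.9 m from the base axis. Payload 3.1 kg.
Tool frame: the origin (TCP) lies at the very end of the fingers, on their centre line; the grasp point (between the pads) lies 19 mm behind it (grasp_offset is the distance from the TCP to the grasp point, in m); z points along the fingers, y is the direction in which the jaws open and shut (so a half turn about z gives the same grasp; the last joint's range is limited). The gripper opens to 87 mm and grips with 3 to 60 N. Pads are 19 mm wide; open, the fingers measure 117 mm over their backs; the gripper's body (75 mm by 190 mm) begins 51 mm behind the grasp point.
Start: joints at [60.361, 30.224, 82.088, -0, 67.689, -10.227], TCP at [0.208, 0.589, 0.223] pointing down, gripper open.
Joint ranges: [-176.69, 176.69], [-43.24, 126.21], [12.49, 139.97], [-82, 262], [0, 151.66], [-163.58, 163.58]. Speed limits (degrees/s): [159.86, 159.86, 180, 180, 180, 180].

### API

Orientations are given as a 3x3 rotation matrix whose columns are the frame's x, y, z axes.
In Python, from rig import * gives the robot as it stands. The module is installed in compiled form; this text tells all that it offers.
- The arm moves only by the tool play_rows, never from a script. Its argument "plan" is a list that holds one entry, the list of rows, each a list of 7 numbers: the shift along the world's x, y, z each as a share of 5 cm, from -1 to 1, then the turn, a rotation vector about the world's x, y, z each as a share of pi rad, from -1 to 1, then the gripper's target within -1 to 1 (fully open at 1, half-way at 0, shut at -1). A call has 1 to 12 rows; each row shifts and turns the commanded pose from where the row before left it; what a row does not reach is not made up. A row lasts 1/10 s, in which the tool goes at most 50 mm and 8.59 degrees, less where a joint would pass 70% of its speed; a pose out of reach is approached as far as the arm can. A call with a number of a shift or a turn outside -1 to 1 is refused whole. A call with a gripper value outside its range is refused whole. The fingers move at their own pace and stop on an object; the grip force is fixed at half the most. Time passes only in rows, so rows that do not move let the fingers close. It gives the time, the measured TCP pose, the force and the opening at its end, in the units of the state.
- read_state(): the state, without advancing time (a new reading comes with each control period).
- capture(name): name is "scene" or "top" or "wrist"; returns the picture (420x560x3 uint8, red, green, blue); there is no depth.
- camera_params(name): a dict with "intrinsics" (3x3 intrinsics, pixels), "k1" (the pictures are not rectified: a ray, as slopes to the right and down, at radius r is drawn at 1 + k1 r^2 times it, then the intrinsics apply), "R" (3x3) and "t" (3): a world point X has camera coordinates R X + t; the wrist camera has in their place "mount" (4x4, takes a point from camera to tool coordinates, whose origin is the TCP and whose axes are the flange's). Camera axes: x right, y down, z forward; pixel columns grow to the right and rows downward; lengths in m; the calibration is good to about 2 mm. A picture is of the moment at which its call begins: read the wrist's pose just before it. camera_params takes no time and is no camera call.
- hand_in(): hands the job in, once; it reports no verdict.
The state is a dict: "time_s": time; "joint_positions": joint angles; "qvel": joint speeds; "tau": joint torques, N m; "position": TCP position; "tcp_rot": TCP orientation; "force": force on the tool from outside, world axes, zero at the start; "moment": the same for the moment, N m; "opening": opening from 0.0 (shut) to 1.0 (fully open).
Only numpy, scipy, OpenCV 4.12 (cv2) and the standard library are available. Lean on these libraries where they do the work, as an engineer would, in place of code of your own. Each camera call takes 0.05 s, during which the arm holds its last target. There are 200 camera calls.

### The job

Lay the silver lighter flat inside the open top tier of the red snack tray, then slide the tray's cream cover towards the open end until its leading edge meets the gold line marked across the rims, and leave it there. Nothing stops the cover at the line and it has no grip, so push it with a fingertip pressed on its flat top: firmly enough to carry it, but gently (under 16 N), as it is thin. Leave the teapot, cups and other things where they are.

Things in the scene. Friction and masses are not known exactly. Their poses are not given: they have to be found in the camera images.
- tray: Red and gold three-tier snack tray, 166 (x) by 300 (y) by 142 mm high; it does not move. Origin: under its centre, 0 to 8 mm above the glass (soft feet, differing each time). Top tier: floor at z = 100 mm, 8 mm walls up to z = 134, inside 150 mm in x, y = -142 to 142; open at the -y end; a fixed red deck (gold ring, top z = 142) over y = 20 to 150 hides the cover's rear.
- cover_panel: Thin smooth cream cover, 148 (x) by 170 (y) by 4 mm, in grooves between the tray's walls. Origin: middle of its leading (-y) edge, on its top face, tray z = 132 mm; axes as the tray's. Slides along y only, dry friction about 4.5 N, stays where left; sinks 1 mm per 14 N pressed. Friction coefficient of a fingertip on it 0.5 to 1.2.
- cover (a joint): How far the cover is open, m: 0 = shut, leading edge at tray y = -140 mm; grows as it slides to the tray's +y (opening), up to 0.110. At the start 0.095 to 0.108.
- mark: The gold line, 4 mm wide, scribed across the tops of both side rims (8 mm each) and 24 mm down their outer faces. Origin: on the line's middle, half-way between the rims, at rim-top height; axes as the tray's, the line runs along x. It lies anywhere from tray y = -105 to -80 mm. The cover is right when its leading edge has the line's y.
- lighter_center (a point): Centre of the silver plastic lighter, a flat bar 72 mm long (its x; dark cap and black press button at the +x end), 24 mm wide (y), 12 mm thick (z), about 30 g, lying on the glass at the start.
- teapot: White and blue porcelain teapot, 116 mm across the belly, 110 mm high, spout to its +y and handle to -y reaching 96 mm from the axis. Origin under its centre.
- cup_a: Small white ceramic cup, 58 mm across, 45 mm high. Origin under its centre.
- cup_b: Small blue ceramic cup, 58 mm across, 45 mm high. Origin under its centre.
- remote: Black remote control, 44 by 160 (y) by 18 mm. Origin under its centre.
- tea_tin: Green tea tin, 70 mm across, 110 mm high. Origin under its centre.
- dish: Small white dish, 100 mm across, 20 mm high. Origin under its centre.
Things that resemble listed ones, but are neither listed nor needed, are in the scene too. Of the things that look like the part that bears lighter_center, the largest one is meant.

How it is judged (in metres and radians):
On the way:
1. the lighter lies flat on the floor of the top tier (x of lighter_center in the frame of tray between -0.072 and 0.072 m and y of lighter_center in the frame of tray between -0.14 and 0.13 m and z of lighter_center in the frame of tray between 0.1 and 0.11 m), for 0.3 s.
At the end, for the whole second after the job is handed in: The lighter lies flat on the floor of the top tier (its centre below tray z = 110 mm); the cover's leading edge is within 3 mm of the middle of the gold line, measured along the tray's y; lighter and cover are at rest (all of step 1 and y of cover_panel in the frame of mark between -0.003 and 0.003 m and velocity of joint cover between -0.003 and 0.003 m/s); the robot touches nothing.
It fails at once if the cover is pressed or pushed by the robot with more than 16 N (contact force between cover_panel and the arm above 16 N).
It fails at once if the cover is pressed by the fingers with more than 16 N (contact force between cover_panel and the fingers above 16 N).
It fails at once if a teapot, cup, remote, tin or dish is moved more than 15 mm (distance of any of teapot, cup_a, cup_b, remote, tea_tin, dish from where it was at the start of the episode above 0.015 m).
It also fails if it takes over 70 s, if anything falls off the work surface, if the arm or the gripper's body presses on something with over 40 N, if the wrist force passes 120 N, or if a joint passes its speed limit or range.

## Working session

There is one attempt and no reset: what is moved stays moved. The work goes in short steps, Python scripts to look and compute and a tool call to move; the robot and the scene stay as the last step left them, time stands still between calls to the robot, and variables do not carry over. Pictures are saved under pics/ and viewed, about 8 in all and at most 12, crops included, and the job is handed in when it is done.

Besides the shell and the picture viewer there is one more tool, called after "Request:" as a command line: name --argument value ..., lists and objects as JSON in quotes. play_rows: Moves the arm, as the interface text tells. Its arguments: {"type":"object","properties":{"plan":{"type":"array"}},"required":["plan"]}

```bash
mkdir -p pics; python3 - <<'E'
from rig import *
import cv2
for n in ("scene","top"):
    im=capture(n); cv2.imwrite(f"pics/{n}0.png",im[:,:,::-1])
    p=camera_params(n); print(n,p)
print(camera_params("wrist")); print(read_state())
E
```

```text
scene {'intrinsics': array([[462.64928206,   0.        , 280.29624942],
       [  0.        , 462.64928206, 203.45834093],
       [  0.        ,   0.        ,   1.        ]]), 'k1': -0.005885121489675229, 'R': array([[-0.8843939 ,  0.46670776,  0.00559439],
       [ 0.38236408,  0.73133541, -0.56475324],
       [-0.2676661 , -0.49732523, -0.82524086]]), 't': array([ 0.52694464, -0.15305362,  1.5238566 ])}
top {'intrinsics': array([[422.75146075,   0.        , 284.34541298],
       [  0.        , 422.75146075, 206.68803699],
       [  0.        ,   0.        ,   1.        ]]), 'k1': -0.03383410282009521, 'R': array([[-0.00999808, -0.99975533,  0.01973105],
       [-0.99703318,  0.00846093, -0.07650654],
       [ 0.07632088, -0.02043743, -0.99687383]]), 't': array([-0.0156104 ,  0.5837754 ,  1.36988403])}
{'intrinsics': array([[348.52207545,   0.        , 275.53969736],
       [  0.        , 348.52207545, 209.35918622],
       [  0.        ,   0.        ,   1.        ]]), 'k1': -0.02103678817497873, 'mount': array([[ 1.74081341e-04, -9.63037062e-01, -2.69368869e-01,
         7.31674017
[... 339 characters left out ...]
  8.21464025e+01, -1.32798719e-03,
        6.76869836e+01, -1.02284404e+01]), 'qvel': array([ 0.05813236, -0.04939085, -0.22039554, -0.09663541, -0.02330664,
        0.02205996]), 'tau': array([ 4.78058464e-04, -4.40987098e+01, -1.77151716e+01,  6.35814015e-02,
        5.33523923e-02, -4.54288306e-05]), 'position': array([0.2073779 , 0.58893387, 0.22169042]), 'tcp_rot': array([[-9.43169555e-01,  3.32310670e-01, -9.00034105e-04],
       [ 3.32311745e-01,  9.43168205e-01, -1.62525746e-03],
       [ 3.08793155e-04, -1.83198526e-03, -9.99998274e-01]]), 'force': array([ 0.00404085,  1.05344429, -0.58892026]), 'moment': array([ 0.02881563,  0.0059872 , -0.00556898]), 'opening': 0.9986399090875905}
```

View pics/scene0.png

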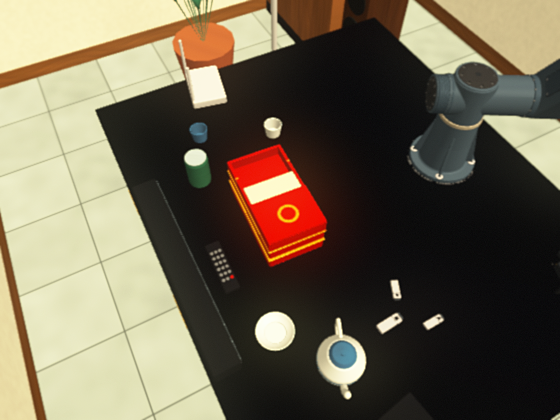

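View pics/top0.png

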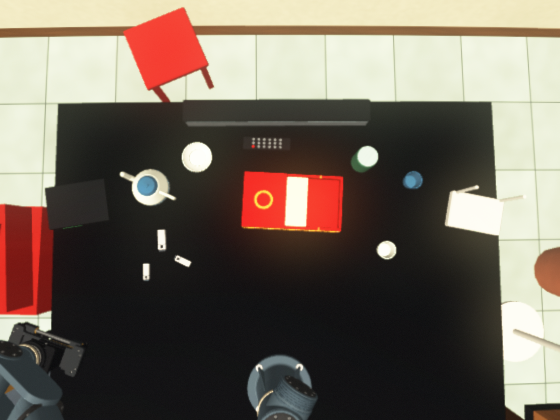

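Top picture: tray (243–343, 172–232), cover's leading edge about column 308, gold line about 321. Lighter candidates, as (top) / (scene) pixels: A (161,240) / (389,323), B (146,271) / (433,321), C (182,261) / (395,290). White router and dish are unrelated. I'll measure the candidates' sizes.

```bash
cat > h.py <<'E'
from rig import *
import numpy as np, cv2
def cam(name, st=None):
    p=camera_params(name)
    if name=="wrist":
        M=np.array(p["mount"]); st=st or read_state()
        T=np.eye(4); T[:3,:3]=st["tcp_rot"]; T[:3,3]=st["position"]
        W=T@M; R=W[:3,:3].T; t=-R@W[:3,3]
    else: R,t=np.array(p["R"]),np.array(p["t"])
    return dict(K=np.array(p["intrinsics"]),k1=p["k1"],R=R,t=t)
def rays(c,px):
    px=np.atleast_2d(np.asarray(px,float))
    d=np.array([c["k1"],0,0,0,0])
    u=cv2.undistortPoints(px[:,None],c["K"],d)[:,0]
    v=np.c_[u,np.ones(len(u))]@c["R"]
    return -c["R"].T@c["t"], v/np.linalg.norm(v,axis=1)[:,None]
def onz(c,px,z):
    o,v=rays(c,px); return o+v*((z-o[2])/v[:,2])[:,None]
def tri(c1,p1,c2,p2):
    A=np.zeros((3,3));b=np.zeros(3);L=[]
    for c,p in((c1,p1),(c2,p2)):
        o,v=rays(c,p);P=np.eye(3)-np.outer(v[0],v[0]);A+=P;b+=P@o;L.append((P,o))
    X=np.linalg.solve(A,b); return X,[float(np.linalg.norm(P@(X-o))) for P,o in L]
def proj(c,X):
    X=np.atleast_2d(X).astype(float)
    return cv2.projectPoints(X,cv2.Rodrigues(c["R"])[0],c["t"],c["K"],np.array([c["k1"],0,0,0,0]))[0][:,0]
def snap(name,f):
    st=read_state(); c=cam(name,st); im=capture(name)[:,:,::-1].copy()
    cv2.imwrite(f"pics/{f}.png",im); np.savez(f"pics/{f}.npz",**c); return im,c
def load(f): return cv2.imread(f"pics/{f}.png"),dict(np.load(f"pics/{f}.npz"))
def blobs(m,amin=30):
    cs,_=cv2.findContours(m.astype(np.uint8),cv2.RETR_EXTERNAL,cv2.CHAIN_APPROX_NONE)
    return [k for k in cs if cv2.contourArea(k)>amin]
E
python3 - <<'E'
from h import *
for n,box in (("top",(135,225,200,285)),("scene",(370,270,450,340))):
    im=cv2.imread(f"pics/{n}0.png"); c=cam(n)
    x0,y0,x1,y1=box
    m=np.zeros(im.shape[:2],bool); m[y0:y1,x0:x1]=im[y0:y1,x0:x1].max(2)>70
    for k in blobs(cv2.morphologyEx(m.astype(np.uint8),cv2.MORPH_CLOSE,np.ones((5,5)))):
        W=onz(c,k[:,0],0.012)[:,:2].astype(np.float32); r=cv2.minAreaRect(W*1000)
        print(n,k[:,0].mean(0).round(),np.round(r[0]),np.round(r[1],1),round(r[2],1))
    # other things
im=cv2.imread("pics/top0.png");c=cam("top")
for nm,px,z in (("teapot",(150,186),.1),("handle tip",(174,198),.06),("spout",(122,175),.07),("dish",(196,156),.01),("remote",(267,144),.018),("tin",(368,156),.11),("cupa",(387,250),.045),("cupb",(412,180),.045)): print(nm,onz(c,px,z).round(3))
cv2.imwrite("pics/trayc.png",cv2.resize(im[160:245,230:360],None,fx=6,fy=6,interpolation=cv2.INTER_CUBIC))
E
```

```text
top [146. 271.] [376. 436.] [55.6 23. ] 0.7
top [182. 261.] [410. 316.] [57.5 23.2] 63.2
top [161. 239.] [480. 384.] [69.3 29.6] 0.7
scene [433. 321.] [379. 437.] [58.8 23.5] 1.1
scene [389. 323.] [482. 386.] [74.4 29.2] 3.1
scene [395. 289.] [413. 317.] [57.9 24.4] 65.1
teapot [[0.646 0.398 0.1  ]]
handle tip [[0.612 0.333 0.06 ]]
spout [[0.686 0.497 0.07 ]]
dish [[0.757 0.273 0.01 ]]
remote [[0.795 0.035 0.018]]
tin [[ 0.734 -0.283  0.11 ]]
cupa [[ 0.438 -0.352  0.045]]
cupb [[ 0.666 -0.441  0.045]]
```

View pics/trayc.png

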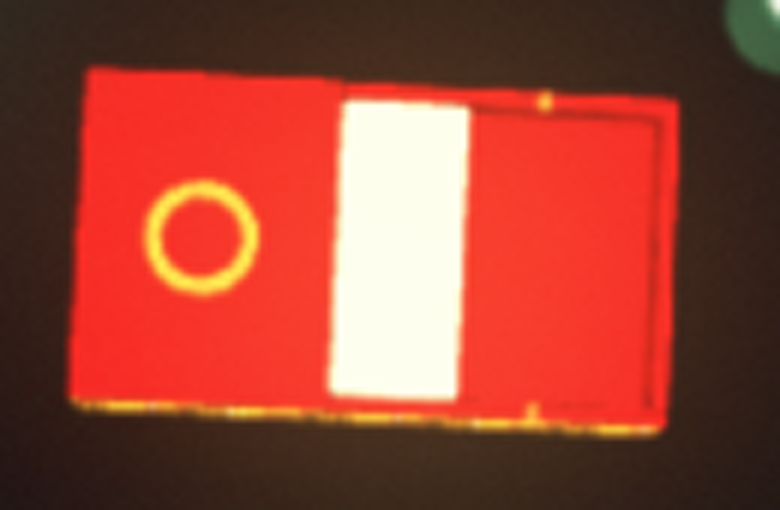

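Crop: cover is the white strip, columns 335–465. The gold line marks are at crop (545,101) and (532,412), and the tray is turned about 3°. Candidate A is the largest (about 72 mm against 57 mm), at (0.481, 0.385), with its length along world x. I'll move the wrist camera over it.

Request:
play_rows --plan '[[[0.7,-0.5,0,0,0,0.0167,1],[0.78,-0.6,0,0,0,0.0167,1],[0.78,-0.6,0,0,0,0.0167,1],[0.78,-0.6,0,0,0,0.0167,1],[0.78,-0.6,0,0,0,0.0167,1],[0.78,-0.6,0,0,0,0.0167,1],[0.78,-0.58,0,0,0,0.0167,1],[0,0,0,0,0,0,1],[0,0,0,0,0,0,1],[0,0,0,0,0,0,1]]]'

```text
time_s: 1.1
position: [0.4755, 0.3857, 0.222]
tcp_rot: [[-1.0, -0.029, -0.002], [-0.029, 1.0, -0.0], [0.002, -0.0, -1.0]]
force: [0.0, 0.7, 0.5]
opening: 1.001
```

```bash
cat > lt.py <<'E'
from h import *
import sys
im,c=snap("wrist",sys.argv[1]); st=read_state()
print(st["time_s"],st["position"].round(4),st["tcp_rot"].round(3).tolist())
cv2.imwrite("pics/m.png",im)
# bright body & neighbours near the expected lighter pixel
e=proj(c,[0.481,0.385,0.012])[0]; print("exp",e.round())
g=cv2.morphologyEx((im.max(2)>70).astype(np.uint8),cv2.MORPH_CLOSE,np.ones((9,9)))
for k in blobs(g,100):
    if cv2.pointPolygonTest(k,(float(e[0]),float(e[1])),True)>-25:
        for z in (0.0,0.012):
            r=cv2.minAreaRect((onz(c,k[:,0],z)[:,:2]*1000).astype(np.float32)); print(z,np.round(r[0],1),np.round(r[1],1),round(r[2],1))
        print("px",cv2.boxPoints(cv2.minAreaRect(k)).round(1).tolist())
E
python3 lt.py w1
```

```text
1.15 [0.4752 0.3861 0.2222] [[-1.0, -0.03, -0.001], [-0.03, 1.0, -0.0], [0.001, -0.0, -1.0]]
exp [275. 187.]
0.0 [562.8 410.5] [781.3 481.3] 88.4
0.012 [557.8 409.6] [756.9 466.3] 88.4
px [[0.0, 419.0], [0.0, 33.0], [559.0, 33.0], [559.0, 419.0]]
```

View pics/w1.png

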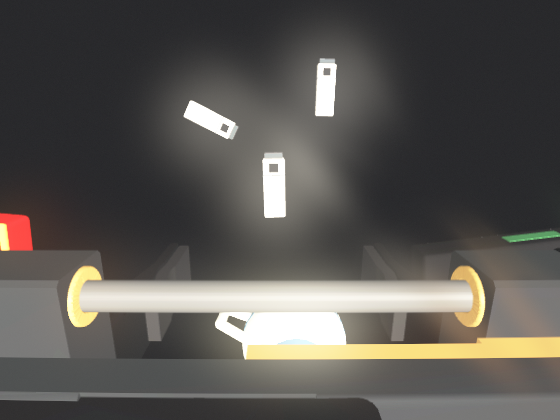

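The lighter stands at (275,186), with cap and button upwards (towards world −x). The two smaller look-alikes are at (210,120) and (327,90), so the choice of A holds. The glow needs a higher threshold. Next I'll take a second, lower view.

Request:
play_rows --plan '[[[0,0,-0.6,0,0,0,1],[0.1,0,-0.7,0,0,0,1],[0,0,-0.5,0,0,0,1],[0,0,0,0,0,0,1],[0,0,0,0,0,0,1]]]'

```text
time_s: 1.65
position: [0.4807, 0.3864, 0.1327]
tcp_rot: [[-1.0, -0.03, -0.001], [-0.03, 1.0, -0.0], [0.001, -0.0, -1.0]]
force: [0.1, -1.3, 0.7]
opening: 1.002
```

```bash
sed -i 's/im.max(2)>70/im.max(2)>105/; s/np.ones((9,9))/np.ones((3,3))/' lt.py; python3 lt.py w2; python3 - <<'E'
from h import *
def ends(f):
    im,c=load(f); e=proj(c,[0.481,0.385,0.012])[0]
    g=(im.max(2)>105).astype(np.uint8)
    for k in blobs(g,100):
        if cv2.pointPolygonTest(k,(float(e[0]),float(e[1])),True)>-5 and cv2.contourArea(k)<20000:
            p=k[:,0]; print(f,cv2.boundingRect(k))
            # top-face corners nearest +x end (bottom of picture); body end edge
            b=p[p[:,1]>=p[:,1].max()-6]; return c,np.array([[b[:,0].min(),p[:,1].max()],[b[:,0].max()+1,p[:,1].max()+1]],float)
c1,a=ends("w1");c2,b=ends("w2")
for i in (0,1): print(tri(c1,a[i],c2,b[i]))
E
```

```text
1.7 [0.4816 0.3867 0.1337] [[-1.0, -0.03, 0.002], [-0.03, 1.0, 0.001], [-0.002, 0.001, -1.0]]
exp [274. 203.]
0.0 [450.3 366.2] [183.2 100.9] 36.7
0.012 [448.6 367. ] [175.8  96.8] 36.7
px [[137.3000030517578, 107.30000305175781], [229.1999969482422, 36.400001525878906], [361.0, 207.39999389648438], [269.1000061035156, 278.29998779296875]]
w1 (183, 58, 164, 171)
w2 (152, 77, 184, 188)
(array([0.50402995, 0.37330885, 0.08388745]), [0.001326431665952996, 0.0013264316659530098])
(array([0.50433035, 0.40177686, 0.08310055]), [0.0020725958092137195, 0.002072595809213725])
```

```bash
cat > lt2.py <<'E'
from h import *
import sys
def rect(f,th=190):
    im,c=load(f); e=proj(c,[0.481,0.385,0.012])[0]
    for k in blobs(im.min(2)>th,100):
        if cv2.pointPolygonTest(k,(float(e[0]),float(e[1])),True)>-25:
            r=cv2.minAreaRect(k); b=cv2.boxPoints(r); b=b[np.argsort(b[:,1])]; b=np.r_[b[:2][np.argsort(b[:2,0])],b[2:][np.argsort(b[2:,0])]]
            w=cv2.minAreaRect((onz(c,k[:,0],.012)[:,:2]*1000).astype(np.float32)); print(f,b.round(1).tolist(),"world",np.round(w[0],1),np.round(w[1],1),round(w[2],1)); return c,b
c1,a=rect("w1");c2,b=rect("w2")
for i in range(4): X,r=tri(c1,a[i],c2,b[i]); print(X.round(4),round(r[0]*1000,2))
im,_=load("w2");e=np.int32(b.mean(0));print(im[e[1]-110:e[1]+90:6,e[0]].max(1).tolist(),im[e[1]+10,e[0]-40:e[0]+40:4].max(1).tolist())
cv2.imwrite("pics/w2c.png",cv2.resize(im[60:320,150:400],None,fx=2,fy=2))
E
python3 lt2.py
```

```text
w1 [[261.79998779296875, 153.10000610351562], [283.79998779296875, 152.60000610351562], [263.29998779296875, 217.1999969482422], [285.3999938964844, 216.6999969482422]] world [479.2 383.3] [71.1 23.8] 3.4
w2 [[257.3999938964844, 159.0], [285.8999938964844, 158.5], [258.8999938964844, 241.1999969482422], [287.3999938964844, 240.60000610351562]] world [479.4 383.5] [70.9 23.8] 3.0
[0.4451 0.3697 0.0072] 0.26
[0.4412 0.3927 0.0298] 0.03
[0.5154 0.3727 0.012 ] 0.0
[0.5138 0.3973 0.013 ] 0.02
[69, 72, 75, 80, 84, 90, 96, 101, 106, 111, 116, 120, 216, 255, 151, 154, 255, 255, 255, 255, 255, 255, 255, 255, 255, 255, 126, 120, 112, 107, 100, 96, 158, 213] [105, 112, 118, 125, 130, 135, 138, 255, 255, 255, 255, 255, 255, 255, 147, 142, 139, 136, 131, 126]
```

View pics/w2c.png

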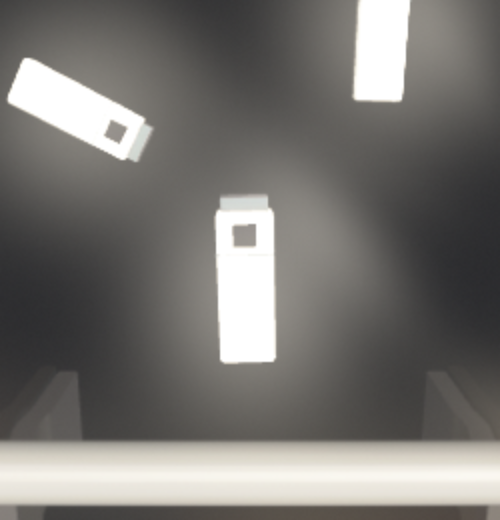

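The lighter measures 71×24 mm, with its top at about 12.5 mm by triangulation. Its centre is (0.4793, 0.3834) and it is turned +3.2°. The crop shows nothing near the fingers' path. Grasping it across its width.

Request:
play_rows --plan '[[[-0.04,-0.066,-0.5,0,0,0.008,1],[0,0,-0.7,0,0,0,1],[0,0,-0.7,0,0,0,1],[0,0,-0.4,0,0,0,1],[0,0,-0.2,0,0,0,1],[0,0,0,0,0,0,1],[0,0,0,0,0,0,1]]]'

```text
time_s: 2.4
position: [0.4809, 0.383, 0.0092]
tcp_rot: [[-0.999, -0.054, 0.003], [-0.054, 0.999, 0.002], [-0.003, 0.001, -1.0]]
force: [0.3, 0.1, 0.7]
opening: 0.997
```

Request:
play_rows --plan '[[[-0.02,0,-0.12,0,0,0,1],[0,0,0,0,0,0,0],[0,0,0,0,0,0,-1],[0,0,0,0,0,0,-1],[0,0,0,0,0,0,-1],[0,0,0,0,0,0,-1],[0,0,0,0,0,0,-1],[0,0,0,0,0,0,-1],[0,0,0,0,0,0,-1],[0,0,0,0,0,0,-1]]]'

```text
time_s: 3.4
position: [0.4787, 0.3822, 0.0015]
tcp_rot: [[-0.999, -0.054, 0.0], [-0.054, 0.999, 0.0], [-0.0, 0.0, -1.0]]
force: [0.0, 0.3, -0.6]
opening: 0.267
```

Request:
play_rows --plan '[[[0,0,0.5,0,0,0,-1],[0,0,1,0,0,0,-1],[0,0,1,0,0,0,-1],[0,0,1,0,0,0,-1],[0,0,1,0,0,0,-1],[0,0,0.6,0,0,0,-1],[0,0,0,0,0,0,-1]]]'

```text
time_s: 4.1
position: [0.4814, 0.3838, 0.2626]
tcp_rot: [[-0.998, -0.054, 0.011], [-0.054, 0.999, 0.006], [-0.011, 0.005, -1.0]]
force: [0.6, 0.6, -0.7]
opening: 0.27
```

```bash
python3 - <<'E'
from h import *
c=cam("top")
P=np.array([(320.8,176.8),(318.7,228.7),(343,176.7),(340.5,231.7),(245,171.3),(242,227),(287,176.8),(308.2,177.8),(285,225.8),(306,226.5)])
for n,X in zip("mark+x mark-x c+x-y c-x-y c+x+y c-x+y cov cov cov cov".split(),onz(c,P,.138)): print(n,X.round(4))
st=read_state();print(st["position"].round(4),st["opening"])
E
```

```text
mark+x [ 0.665  -0.1305  0.138 ]
mark-x [ 0.5074 -0.1215  0.138 ]
c+x-y [ 0.6649 -0.1983  0.138 ]
c-x-y [ 0.4977 -0.1873  0.138 ]
c+x+y [0.6835 0.0997 0.138 ]
c-x+y [0.5147 0.1092 0.138 ]
cov [ 0.6657 -0.0276  0.138 ]
cov [ 0.6622 -0.092   0.138 ]
cov [ 0.5171 -0.02    0.138 ]
cov [ 0.5144 -0.0833  0.138 ]
[0.4814 0.3838 0.2626] 0.27034929630750726
```

Lighter held (opening 0.27 ≈ 23 mm). The tray is centred near (0.590, −0.044), turned −3.4°. I'll hover past it so the wrist camera sees both rims.

Request:
play_rows --plan '[[[0.33,-0.5,0,0,0,-0.00306,-1],[0.33,-0.8,0,0,0,-0.00306,-1],[0.33,-0.9,0,0,0,-0.00306,-1],[0.33,-0.9,0,0,0,-0.00306,-1],[0.33,-0.9,0,0,0,-0.00306,-1],[0.33,-0.9,0,0,0,-0.00306,-1],[0.33,-0.9,0,0,0,-0.00306,-1],[0.33,-0.9,0,0,0,-0.00306,-1],[0.33,-0.9,0,0,0,-0.00306,-1],[0.33,-0.9,0,0,0,-0.00306,-1],[0.33,-0.6,0,0,0,-0.00306,-1],[0.33,-0.1,0,0,0,-0.00306,-1]]]'

```text
time_s: 5.3
position: [0.6763, -0.0825, 0.2544]
tcp_rot: [[-0.998, 0.067, -0.003], [0.067, 0.998, -0.001], [0.003, -0.001, -1.0]]
force: [0.1, 0.7, 0.7]
opening: 0.271
```

Request:
play_rows --plan '[[[0,0,0,0,0,0,-1],[0,0,0,0,0,0,-1],[0,0,0,0,0,0,-1]]]'

```text
time_s: 5.6
position: [0.6753, -0.0765, 0.2557]
tcp_rot: [[-0.998, 0.06, -0.003], [0.06, 0.998, 0.001], [0.003, 0.001, -1.0]]
force: [-0.1, 0.2, 0.4]
opening: 0.27
```

```bash
python3 -c "
from h import *
im,c=snap('wrist','t1');s=read_state();print(s['time_s'],s['position'],s['tcp_rot'].round(3))"
```

```text
5.65 [ 0.67551071 -0.07640171  0.25608747] [[-0.998  0.06  -0.002]
 [ 0.06   0.998  0.001]
 [ 0.002  0.001 -1.   ]]
```

View pics/t1.png

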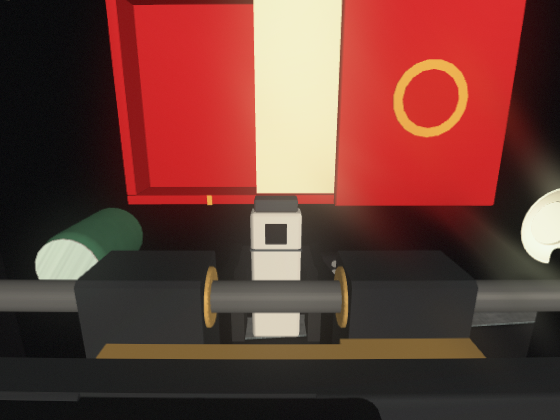

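The wrist view shows the cover at columns 256–340, the far rim's gold mark at (209,200), and the lighter held straight. The near rim is out of frame, so I'll back up 40 mm for a second view with both rims.

Request:
play_rows --plan '[[[-0.4,0,0,0,0,0,-1],[-0.4,0,0,0,0,0,-1],[0,0,0,0,0,0,-1],[0,0,0,0,0,0,-1],[0,0,0,0,0,0,-1]]]'

```text
time_s: 6.15
position: [0.6375, -0.0775, 0.257]
tcp_rot: [[-0.998, 0.061, 0.002], [0.061, 0.998, -0.0], [-0.002, -0.0, -1.0]]
force: [0.6, -0.3, -0.8]
opening: 0.272
```

```bash
python3 - <<'E'
from h import *
im,c=snap('wrist','t2');s=read_state();print(s['time_s'],s['position'].round(4))
for f in("t1","t2"):
    im,c=load(f); h=cv2.cvtColor(im,cv2.COLOR_BGR2HSV)
    g=(h[...,0]>15)&(h[...,0]<28)&(h[...,1]>150)&(h[...,2]>110); g[290:]=0
    for k in blobs(g,5): print(f,"gold",cv2.boundingRect(k),k[:,0].mean(0).round(1))
    cr=(h[...,1]<140)&(h[...,2]>150); cr[250:]=0
    for k in blobs(cr,2000): print(f,"cream",cv2.boundingRect(k),cv2.approxPolyDP(k,4,True)[:,0].tolist())
cv2.imwrite("pics/t2c.png",cv2.resize(im[0:290,100:360],None,fx=2,fy=2,interpolation=cv2.INTER_CUBIC))
E
```

```text
6.2 [ 0.6375 -0.0776  0.2568]
t1 gold (207, 196, 5, 9) [209.1 200. ]
t1 gold (394, 60, 73, 77) [429.9  97.4]
t1 cream (253, 0, 90, 195) [[253, 0], [256, 192], [335, 193], [342, 0]]
t2 gold (214, 238, 5, 9) [215.6 242.2]
t2 gold (394, 113, 71, 71) [428.5 147.9]
t2 gold (203, 34, 6, 12) [205.5  39.1]
t2 cream (250, 47, 95, 203) [[342, 47], [258, 48], [261, 195], [295, 195], [298, 211], [253, 211], [252, 248], [297, 249], [302, 235], [336, 232]]
```

View pics/t2c.png

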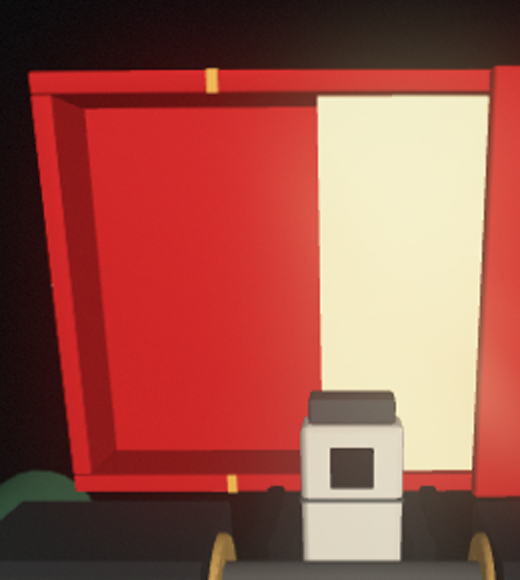

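```bash
python3 - <<'E'
from h import *
_,c1=load("t1");_,c2=load("t2")
for n,a,b in (("far mark",(209.1,200),(215.6,242.2)),("ring(142)",(430.5,98),(429.5,148.5)),("cover far lead (132)",(256,193),(261,233.5))):
    X,r=tri(c1,a,c2,b); print(n,X.round(4),round(r[0]*1e3,2))
far,near=(215.6,242.2),(205.3,40.0)
for z in (.134,.138,.142):
    A,B=onz(c2,[far,near],z); d=A-B; print(z,"sep",np.linalg.norm(d).round(4),"mid",((A+B)/2).round(4),"ang",np.degrees(np.arctan2(d[1],d[0])).round(2))
# cover leading edge and front/back lines; world fits
im,_=load("t2")
for z in(.132,.136,.140): print("cover near lead/rear",onz(c2,[(258.5,48),(342,47.5)],z).round(4).tolist(), "far lead",onz(c2,[(261,233)],z).round(4).tolist())
ct=cam("top");cs=cam("scene")
i=cv2.imread("pics/scene0.png");h=cv2.cvtColor(i,cv2.COLOR_BGR2HSV)
for n in("top","scene"):
    i=cv2.imread(f"pics/{n}0.png");h=cv2.cvtColor(i,cv2.COLOR_BGR2HSV)
    g=((h[...,1]<120)&(h[...,2]>170)).astype(np.uint8);R=(240,165,345,240) if n=="top" else (235,160,310,215)
    m=np.zeros_like(g);m[R[1]:R[3],R[0]:R[2]]=g[R[1]:R[3],R[0]:R[2]]
    for k in blobs(m,200): print(n,cv2.boxPoints(cv2.minAreaRect(k)).round(1).tolist())
E
```

```text
far mark [ 0.6676 -0.1306  0.1424] 0.06
ring(142) [0.5985 0.0429 0.1495] 0.24
cover far lead (132) [ 0.6673 -0.0928  0.1277] 0.16
0.134 sep 0.162 mid [ 0.5899 -0.1276  0.134 ] ang -3.34
0.138 sep 0.1597 mid [ 0.5895 -0.1269  0.138 ] ang -3.34
0.142 sep 0.1575 mid [ 0.5892 -0.1261  0.142 ] ang -3.34
cover near lead/rear [[0.5168, -0.0835, 0.132], [0.5202, -0.0201, 0.132]] far lead [[0.6653, -0.0923, 0.132]]
cover near lead/rear [[0.5174, -0.0834, 0.136], [0.5208, -0.0209, 0.136]] far lead [[0.6639, -0.092, 0.136]]
cover near lead/rear [[0.5181, -0.0832, 0.14], [0.5214, -0.0216, 0.14]] far lead [[0.6625, -0.0918, 0.14]]
top [[284.29998779296875, 225.5], [286.5, 176.1999969482422], [307.79998779296875, 177.1999969482422], [305.6000061035156, 226.39999389648438]]
scene [[243.39999389648438, 188.1999969482422], [294.70001220703125, 169.5], [300.6000061035156, 185.8000030517578], [249.3000030517578, 204.5]]
```

Rim top is about 0.141 (so feet about 7 mm), floor about 0.107 and cover top about 0.139. The axis is at −3.34°, the mark's middle is (0.589, −0.126), and the cover must travel about 38.7 mm. Lowering the lighter towards tray y ≈ −0.093.

Request:
play_rows --plan '[[[-0.33,-0.4,0,0,0,0,-1],[-0.33,-0.4,0,0,0,0,-1],[-0.32,-0.4,-0.3,0,0,0,-1],[0,0,-0.6,0,0,0,-1],[0,0,-0.6,0,0,0,-1],[0,0,-0.6,0,0,0,-1],[0,0,-0.4,0,0,0,-1],[0,0,0,0,0,0,-1],[0,0,0,0,0,0,-1],[0,0,0,0,0,0,-1]]]'

```text
time_s: 7.2
position: [0.5891, -0.1383, 0.1329]
tcp_rot: [[-0.998, 0.062, 0.003], [0.062, 0.998, -0.001], [-0.003, -0.001, -1.0]]
force: [0.5, 0.4, -0.4]
opening: 0.269
```

Request:
play_rows --plan '[[[0,0,-0.2,0,0,0,-1],[0,0,-0.14,0,0,0,-1],[0,0,0,0,0,0,-1],[0,0,0,0,0,0,-1]]]'

```text
time_s: 7.6
position: [0.5875, -0.1377, 0.1143]
tcp_rot: [[-0.998, 0.062, -0.001], [0.062, 0.998, 0.0], [0.001, 0.0, -1.0]]
force: [-0.2, -0.3, -0.1]
opening: 0.271
```

Request:
play_rows --plan '[[[0,0,-0.06,0,0,0,-1],[0,0,0,0,0,0,-1],[0,0,0,0,0,0,-1]]]'

```text
time_s: 7.9
position: [0.5877, -0.1378, 0.1116]
tcp_rot: [[-0.998, 0.062, 0.0], [0.062, 0.998, -0.0], [-0.0, -0.0, -1.0]]
force: [-0.9, 0.0, -0.1]
opening: 0.274
```

Request:
play_rows --plan '[[[0,0,-0.04,0,0,0,-1],[0,0,0,0,0,0,-1],[0,0,0,0,0,0,-1]]]'

```text
time_s: 8.2
position: [0.5876, -0.1378, 0.1095]
tcp_rot: [[-0.998, 0.062, -0.0], [0.062, 0.998, 0.0], [0.0, 0.0, -1.0]]
force: [0.3, 0.3, -0.2]
opening: 0.272
```

Request:
play_rows --plan '[[[0,0,-0.03,0,0,0,-1],[0,0,0,0,0,0,-1],[0,0,0,0,0,0,-1]]]'

```text
time_s: 8.5
position: [0.5877, -0.1378, 0.108]
tcp_rot: [[-0.998, 0.062, -0.0], [0.062, 0.998, 0.0], [0.0, 0.0, -1.0]]
force: [0.7, 0.1, -0.4]
opening: 0.271
```

Request:
play_rows --plan '[[[0,0,-0.02,0,0,0,-1],[0,0,0,0,0,0,-1],[0,0,0,0,0,0,-1]]]'

```text
time_s: 8.8
position: [0.5876, -0.1378, 0.107]
tcp_rot: [[-0.998, 0.062, -0.0], [0.062, 0.998, 0.0], [0.0, 0.0, -1.0]]
force: [0.2, -1.0, -0.0]
opening: 0.268
```

Request:
play_rows --plan '[[[0,0,-0.02,0,0,0,-1],[0,0,0,0,0,0,-1],[0,0,0,0,0,0,-1]]]'

```text
time_s: 9.1
position: [0.5877, -0.1379, 0.1069]
tcp_rot: [[-0.998, 0.062, 0.0], [0.062, 0.998, -0.0], [-0.0, -0.0, -1.0]]
force: [-1.3, 0.9, 5.2]
opening: 0.274
```

Request:
play_rows --plan '[[[0,0,-0.02,0,0,0,-1],[0,0,0,0,0,0,-1],[0,0,0,0,0,0,-1]]]'

```text
time_s: 9.4
position: [0.5877, -0.1378, 0.1068]
tcp_rot: [[-0.998, 0.062, 0.001], [0.062, 0.998, -0.0], [-0.001, -0.0, -1.0]]
force: [-2.8, 0.8, 10.8]
opening: 0.271
```

Contact at z 0.1069 (about 5 N, then 11 N): the lighter is on the floor. Releasing it with a partial opening.

Request:
play_rows --plan '[[[0,0,0.04,0,0,0,-1],[0,0,0,0,0,0,-0.2],[0,0,0,0,0,0,-0.1],[0,0,0,0,0,0,-0.1],[0,0,0,0,0,0,-0.1],[0,0,0.1,0,0,0,-0.1],[0,0,0.4,0,0,0,-0.1],[0,0,0.8,0,0,0,-0.1],[0,0,1,0,0,0,-0.1],[0,0,0.7,0,0,0,-1],[0,0,0,0,0,0,-1],[0,0,0,0,0,0,-1]]]'

```text
time_s: 10.6
position: [0.5879, -0.1379, 0.2583]
tcp_rot: [[-0.998, 0.062, 0.002], [0.062, 0.998, -0.001], [-0.002, -0.001, -1.0]]
force: [-0.2, 0.3, -0.9]
opening: 0.26
```

Request:
play_rows --plan '[[[0.5,0.3,0,0,0,0,-1],[0.5,0.3,0,0,0,0,-1],[0,0.2,0,0,0,0,-1],[0,0,0,0,0,0,-1],[0,0,0,0,0,0,-1],[0,0,0,0,0,0,-1]]]'

```text
time_s: 11.2
position: [0.6366, -0.0983, 0.2564]
tcp_rot: [[-0.998, 0.062, -0.002], [0.062, 0.998, 0.0], [0.002, -0.0, -1.0]]
force: [-0.8, -0.3, 0.6]
opening: 0.005
```

```bash
python3 - <<'E'
from h import *
im,c=snap('wrist','t3');s=read_state();print(s['time_s'],s['position'].round(4),s['opening'])
E
```

```text
11.25 [ 0.6368 -0.0984  0.2568] 0.006695848912304111
```

View pics/t3.png

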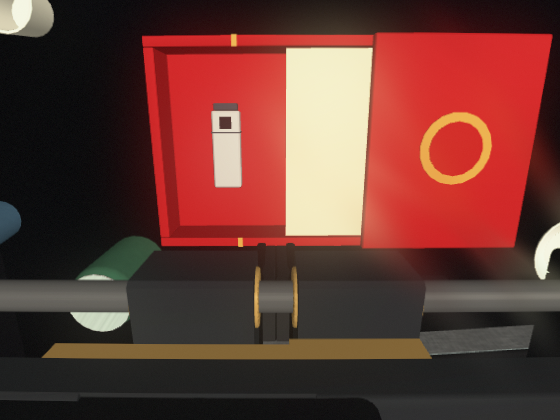

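The lighter lies flat on the tier floor at (227,147). Marks are at (234,40) and (240,242); cover edge is near column 286. I'll refine the mark-to-edge distance in this view and move over the cover with the fingers shut.

```bash
cat > gap.py <<'E'
from h import *
import sys
def gap(f,rim=.1400,top=.1380,rows=None):
    im,c=load(f); h=cv2.cvtColor(im,cv2.COLOR_BGR2HSV)
    g=(h[...,0]>15)&(h[...,0]<30)&(h[...,1]>140)&(h[...,2]>110); g[290:]=0
    M=[]
    for k in blobs(g,8):
        x,y,w,hh=cv2.boundingRect(k)
        if w<10 and 6<hh<22:
            W=onz(c,[(x+w/2-.5,y+hh/2-.5)],rim)[0]; M.append(W); print(f,"mark",(x,y,w,hh),W.round(4))
    # leading edge: per row, step from red (low G) to cream (high G)
    G=im[...,1].astype(float); E=[]
    for r in rows:
        d=np.diff(cv2.GaussianBlur(G[r:r+1],(5,1),0)[0,150:420]); j=int(d.argmax())
        if d[j]>15 and 0<j<len(d)-1:
            q=d[j-1:j+2]; E.append((150+j+.5+.5*(q[0]-q[2])/(q[0]-2*q[1]+q[2]),r))
    E=onz(c,E,top)[:,:2]; u=np.array([.0583,.9983]); v=np.array([.9983,-.0583])
    p=np.polyfit(E@v,E@u,1); res=E@u-np.polyval(p,E@v); E=E[abs(res)<.0015]; p=np.polyfit(E@v,E@u,1)
    print("edge n",len(E),"angle",np.degrees(np.arctan(p[0])).round(2))
    for W in M: print(" edge-mark mm",1e3*(np.polyval(p,W[:2]@v)-W[:2]@u).round(5))
gap(sys.argv[1],rows=range(int(sys.argv[2]),int(sys.argv[3]),3))
E
python3 gap.py t3 60 225; python3 gap.py t2 60 185
```

```text
t3 mark (238, 238, 5, 9) [ 0.668  -0.1309  0.14  ]
t3 mark (231, 34, 5, 12) [ 0.5098 -0.122   0.14  ]
edge n 9 angle 0.2
 edge-mark mm 38.66
 edge-mark mm 38.449999999999996
t2 mark (341, 269, 6, 21) [ 0.7098 -0.0222  0.14  ]
t2 mark (214, 238, 5, 9) [ 0.6683 -0.1308  0.14  ]
t2 mark (203, 34, 6, 12) [ 0.5099 -0.1217  0.14  ]
edge n 42 angle 0.0
 edge-mark mm -72.44
 edge-mark mm 38.35
 edge-mark mm 38.53
```

Request:
play_rows --plan '[[[-0.3,0.26,0,0,0,0,-1],[-0.3,0.26,-0.3,0,0,0,-1],[-0.3,0.26,-0.7,0,0,0,-1],[0,0,-0.6,0,0,0,-1],[0,0,-0.4,0,0,0,-1],[0,0,0,0,0,0,-1],[0,0,0,0,0,0,-1],[0,0,0,0,0,0,-1]]]'

```text
time_s: 12.05
position: [0.5938, -0.0595, 0.1586]
tcp_rot: [[-0.998, 0.062, 0.003], [0.062, 0.998, -0.001], [-0.003, -0.001, -1.0]]
force: [0.4, -0.6, -0.1]
opening: 0.004
```

Travel is 38.5 mm, agreed by both views and both rims. Going down to find contact.

Request:
play_rows --plan '[[[0,0,-0.1,0,0,0,-1],[0,0,-0.1,0,0,0,-1],[0,0,-0.06,0,0,0,-1],[0,0,0,0,0,0,-1],[0,0,0,0,0,0,-1],[0,0,0,0,0,0,-1]]]'

```text
time_s: 12.65
position: [0.5928, -0.0588, 0.1441]
tcp_rot: [[-0.998, 0.062, 0.0], [0.062, 0.998, -0.0], [-0.0, -0.0, -1.0]]
force: [-0.1, 0.5, -0.0]
opening: 0.01
```

Request:
play_rows --plan '[[[0,0,-0.02,0,0,0,-1],[0,0,-0.02,0,0,0,-1],[0,0,0,0,0,0,-1],[0,0,0,0,0,0,-1]]]'

```text
time_s: 13.05
position: [0.5926, -0.0588, 0.142]
tcp_rot: [[-0.998, 0.062, -0.0], [0.062, 0.998, 0.0], [0.0, 0.0, -1.0]]
force: [-0.3, -0.0, 1.0]
opening: 0.003
```

Request:
play_rows --plan '[[[0,0,-0.02,0,0,0,-1],[0,0,-0.02,0,0,0,-1],[0,0,0,0,0,0,-1],[0,0,0,0,0,0,-1]]]'

```text
time_s: 13.45
position: [0.5926, -0.0588, 0.14]
tcp_rot: [[-0.998, 0.062, -0.0], [0.062, 0.998, 0.0], [0.0, 0.0, -1.0]]
force: [-0.0, 1.2, -0.2]
opening: 0.004
```

Request:
play_rows --plan '[[[0,0,-0.02,0,0,0,-1],[0,0,0,0,0,0,-1],[0,0,0,0,0,0,-1]]]'

```text
time_s: 13.75
position: [0.5927, -0.0588, 0.139]
tcp_rot: [[-0.998, 0.062, -0.0], [0.062, 0.998, 0.0], [0.0, 0.0, -1.0]]
force: [0.1, 0.2, -0.3]
opening: 0.009
```

Request:
play_rows --plan '[[[0,0,-0.02,0,0,0,-1],[0,0,0,0,0,0,-1],[0,0,0,0,0,0,-1]]]'

```text
time_s: 14.05
position: [0.5927, -0.0588, 0.138]
tcp_rot: [[-0.998, 0.062, -0.0], [0.062, 0.998, 0.0], [0.0, 0.0, -1.0]]
force: [-0.1, 0.2, 0.0]
opening: 0.007
```

Request:
play_rows --plan '[[[0,0,-0.02,0,0,0,-1],[0,0,0,0,0,0,-1],[0,0,0,0,0,0,-1]]]'

```text
time_s: 14.35
position: [0.5928, -0.0589, 0.1375]
tcp_rot: [[-0.998, 0.062, 0.0], [0.062, 0.998, -0.0], [-0.0, -0.0, -1.0]]
force: [-0.5, 0.0, 3.8]
opening: 0.007
```

Request:
play_rows --plan '[[[0,0,-0.015,0,0,0,-1],[0,0,0,0,0,0,-1],[0,0,0,0,0,0,-1]]]'

```text
time_s: 14.65
position: [0.5928, -0.0588, 0.1372]
tcp_rot: [[-0.998, 0.062, 0.001], [0.062, 0.998, -0.0], [-0.001, -0.0, -1.0]]
force: [-2.7, 1.2, 7.5]
opening: 0.002
```

Request:
play_rows --plan '[[[0,0,-0.012,0,0,0,-1],[0,0,0,0,0,0,-1],[0,0,0,0,0,0,-1]]]'

```text
time_s: 14.95
position: [0.5928, -0.0589, 0.137]
tcp_rot: [[-0.998, 0.062, 0.001], [0.062, 0.998, -0.0], [-0.001, -0.0, -1.0]]
force: [-2.2, 1.5, 9.0]
opening: 0.006
```

Request:
play_rows --plan '[[[-0.001,-0.02,0,0,0,0,-1],[-0.001,-0.02,0,0,0,0,-1],[0,0,0,0,0,0,-1]]]'

```text
time_s: 15.25
position: [0.5928, -0.0596, 0.137]
tcp_rot: [[-0.998, 0.062, 0.001], [0.062, 0.998, 0.002], [-0.001, 0.002, -1.0]]
force: [-1.8, 3.6, 9.4]
opening: 0.005
```

Request:
play_rows --plan '[[[-0.001,-0.02,0,0,0,0,-1],[-0.001,-0.02,0,0,0,0,-1],[-0.001,-0.02,0,0,0,0,-1],[0,0,0,0,0,0,-1]]]'

```text
time_s: 15.65
position: [0.5926, -0.0624, 0.137]
tcp_rot: [[-0.998, 0.062, 0.001], [0.062, 0.998, 0.002], [-0.001, 0.002, -1.0]]
force: [-1.9, 4.4, 9.9]
opening: 0.005
```

Request:
play_rows --plan '[[[-0.001,-0.02,-0.005,0,0,0,-1],[-0.001,-0.02,0,0,0,0,-1],[-0.001,-0.02,0,0,0,0,-1],[-0.001,-0.02,0,0,0,0,-1],[-0.001,-0.02,0,0,0,0,-1],[-0.001,-0.02,0,0,0,0,-1],[0,0,0,0,0,0,-1]]]'

```text
time_s: 16.35
position: [0.5923, -0.0684, 0.1369]
tcp_rot: [[-0.998, 0.062, 0.001], [0.062, 0.998, 0.002], [-0.001, 0.002, -1.0]]
force: [-2.3, 3.7, 10.9]
opening: 0.001
```

```bash
python3 - <<'E'
from h import *
im,c=snap('wrist','p1');s=read_state();print(s['time_s'],s['position'].round(4),s['force'].round(1))
cv2.imwrite("pics/p1c.png",im)
E
python3 gap.py p1 60 180
```

```text
16.4 [ 0.5923 -0.0684  0.1369] [-2.7  4.5 10.6]
p1 mark (294, 280, 3, 10) [ 0.6035 -0.0595  0.14  ]
p1 mark (255, 272, 4, 18) [ 0.6001 -0.0787  0.14  ]
edge n 23 angle 0.05
 edge-mark mm -38.129999999999995
 edge-mark mm -18.74
```

View pics/p1c.png

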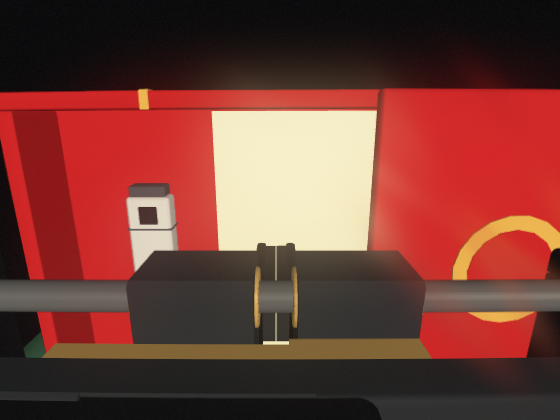

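The near mark is at (144,99) and the cover edge at columns 213–217. The cover is visibly travelling. I'll fix the blob filter for this scale.

```bash
sed -i 's/if w<10 and 6<hh<22/if w<16 and 6<hh<26 and y<255/' gap.py; python3 gap.py p1 120 180
```

```text
p1 mark (138, 89, 11, 20) [ 0.5098 -0.1216  0.14  ]
edge n 20 angle 0.08
 edge-mark mm 29.19
```

Cover moved 9.3 mm against the finger's 9.6, so it carries well; 29.2 mm remain.

Request:
play_rows --plan '[[[-0.0018,-0.03,0,0,0,0,-1],[-0.0018,-0.03,0,0,0,0,-1],[-0.0018,-0.03,0,0,0,0,-1],[-0.0018,-0.03,0,0,0,0,-1],[-0.0018,-0.03,0,0,0,0,-1],[-0.0018,-0.03,0,0,0,0,-1],[0,0,0,0,0,0,-1]]]'

```text
time_s: 17.1
position: [0.5918, -0.0775, 0.1369]
tcp_rot: [[-0.998, 0.062, 0.001], [0.062, 0.998, 0.002], [-0.001, 0.002, -1.0]]
force: [-2.3, 4.1, 10.8]
opening: 0.003
```

Request:
play_rows --plan '[[[-0.0018,-0.03,0,0,0,0,-1],[-0.0018,-0.03,0,0,0,0,-1],[-0.0018,-0.03,0,0,0,0,-1],[-0.0018,-0.03,0,0,0,0,-1],[-0.0018,-0.03,0,0,0,0,-1],[-0.0018,-0.03,0,0,0,0,-1],[0,0,0,0,0,0,-1]]]'

```text
time_s: 17.8
position: [0.5912, -0.0865, 0.1369]
tcp_rot: [[-0.998, 0.062, 0.001], [0.062, 0.998, 0.002], [-0.001, 0.002, -1.0]]
force: [-2.1, 3.8, 11.0]
opening: 0.001
```

```bash
python3 - <<'E'
from h import *
im,c=snap('wrist','p2');s=read_state();print(s['time_s'],s['position'].round(4),s['force'].round(1))
E
python3 gap.py p2 120 180
```

```text
17.85 [ 0.5912 -0.0865  0.1369] [-1.3  4.4 10.9]
p2 mark (180, 88, 10, 21) [ 0.5097 -0.1215  0.14  ]
edge n 20 angle 0.08
 edge-mark mm 10.99
```

Request:
play_rows --plan '[[[-0.0018,-0.03,0,0,0,0,-1],[-0.0018,-0.03,0,0,0,0,-1],[-0.0018,-0.03,0,0,0,0,-1],[-0.0018,-0.03,0,0,0,0,-1],[-0.0018,-0.03,0,0,0,0,-1],[-0.0018,-0.03,0,0,0,0,-1],[-0.001,-0.02,0,0,0,0,-1],[0,0,0,0,0,0,-1],[0,0,0,0,0,0,-1]]]'

```text
time_s: 18.75
position: [0.5906, -0.0965, 0.1369]
tcp_rot: [[-0.998, 0.062, 0.001], [0.062, 0.998, 0.002], [-0.001, 0.002, -1.0]]
force: [-2.2, 4.5, 11.9]
opening: 0.004
```

```bash
python3 - <<'E'
from h import *
im,c=snap('wrist','p3');s=read_state();print(s['time_s'],s['position'].round(4),s['force'].round(1))
E
python3 gap.py p3 120 180
```

```text
18.8 [ 0.5906 -0.0965  0.1369] [-1.7  4.  10.7]
p3 mark (202, 88, 10, 21) [ 0.5097 -0.1219  0.14  ]
edge n 20 angle 0.09
 edge-mark mm 1.3699999999999999
```

Request:
play_rows --plan '[[[-0.001,-0.012,0,0,0,0,-1],[0,-0.012,0,0,0,0,-1],[0,0,0,0,0,0,-1],[0,0,0,0,0,0,-1]]]'

```text
time_s: 19.2
position: [0.5906, -0.0976, 0.1369]
tcp_rot: [[-0.998, 0.062, 0.001], [0.062, 0.998, 0.002], [-0.001, 0.002, -1.0]]
force: [-2.5, 4.2, 11.3]
opening: 0.002
```

```bash
python3 - <<'E'
from h import *
im,c=snap('wrist','p4');s=read_state();print(s['time_s'],s['position'].round(4),s['force'].round(1))
E
python3 gap.py p4 120 180
```

```text
19.25 [ 0.5905 -0.0976  0.1369] [-1.3  4.6 11. ]
p4 mark (205, 88, 10, 21) [ 0.5098 -0.1217  0.14  ]
edge n 20 angle 0.09
 edge-mark mm 0.06999999999999999
```

Edge is on the line (0.07 mm). I'll relax the sideways load, lift off, and look from the two-rim viewpoint.

Request:
play_rows --plan '[[[0,0.012,0,0,0,0,-1],[0,0.01,0,0,0,0,-1],[0,0,0.03,0,0,0,-1],[0,0,0.06,0,0,0,-1],[0,0,0.4,0,0,0,-1],[0.3,0,0.8,0,0,0,-1],[0.4,0,0.8,0,0,0,-1],[0.3,0,0.3,0,0,0,-1],[0,0,0,0,0,0,-1],[0,0,0,0,0,0,-1],[0,0,0,0,0,0,-1]]]'

```text
time_s: 20.35
position: [0.6382, -0.0974, 0.2524]
tcp_rot: [[-0.998, 0.062, -0.005], [0.062, 0.998, 0.002], [0.006, 0.001, -1.0]]
force: [0.1, -0.0, 0.1]
opening: 0.01
```

```bash
python3 - <<'E'
from h import *
im,c=snap('wrist','f1');s=read_state();print(s['time_s'],s['position'].round(4),s['force'].round(1))
t,_=0,0; cv2.imwrite("pics/top1.png",capture("top")[:,:,::-1])
d=cv2.absdiff(cv2.imread("pics/top0.png"),cv2.imread("pics/top1.png")).max(2)
for n,(x,y) in dict(teapot=(150,186),dish=(196,156),remote=(267,144),tin=(366,158),cupa=(387,250),cupb=(412,180)).items(): print(n,int((d[y-16:y+17,x-16:x+17]>60).sum()))
E
python3 gap.py f1 80 235
```

```text
20.4 [ 0.6383 -0.0975  0.2525] [-0.  -0.1  0.2]
teapot 0
dish 0
remote 0
tin 100
cupa 0
cupb 0
f1 mark (236, 239, 5, 9) [ 0.6684 -0.1311  0.14  ]
f1 mark (229, 31, 5, 13) [ 0.5099 -0.122   0.14  ]Traceback (most recent call last):
  File "gap.py", line 21, in <module>
    gap(sys.argv[1],rows=range(int(sys.argv[2]),int(sys.argv[3]),3))
    ~~~^^^^^^^^^^^^^^^^^^^^^^^^^^^^^^^^^^^^^^^^^^^^^^^^^^^^^^^^^^^^^
  File "gap.py", line 18, in gap
    p=np.polyfit(E@v,E@u,1); res=E@u-np.polyval(p,E@v); E=E[abs(res)<.0015]; p=np.polyfit(E@v,E@u,1)
                                                                               ~~~~~~~~~~^^^^^^^^^^^
    raise TypeError("expected non-empty vector for x")
TypeError: expected non-empty vector for x
```

View pics/f1.png

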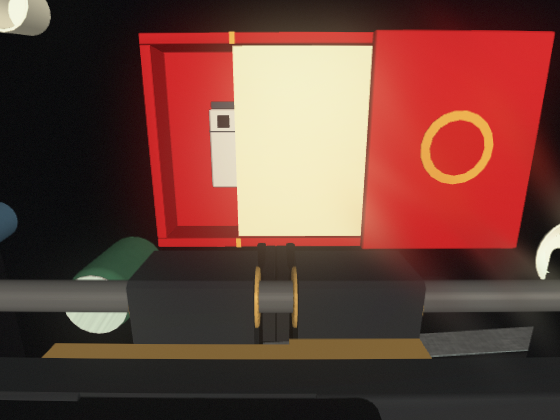

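The cover's edge now lies at columns 234–238, between the marks at (231,37) and (238,243). The lighter lies flat, partly under it. The edge fit was confused by the lighter rows, so I'll use rows clear of it.

```bash
sed -i '$d' gap.py; echo 'gap("f1",rows=[*range(52,96,3),*range(195,232,3)])' >> gap.py; python3 gap.py
```

```text
f1 mark (236, 239, 5, 9) [ 0.6684 -0.1311  0.14  ]
f1 mark (229, 31, 5, 13) [ 0.5099 -0.122   0.14  ]
edge n 28 angle 0.05
 edge-mark mm 0.1
 edge-mark mm 0.12999999999999998
```

```bash
python3 -c "
from rig import *
print(hand_in())"
```

```text
the job is handed in; nothing more can be done
None
```

The job is done and handed in at about 20 s of the 70 s allowed. The lighter lies flat in the top tier, and the cover's leading edge sits on the gold line. I chose the largest of the three lighter look-alikes (71 mm long, against about 57 mm for the other two).

**Cover:** I pushed it with the shut fingertips at about 11 N, highest reading 11.9 N upwards (12.9 N with the sideways part). After lift-off, the wrist view put the edge 0.1 mm from the line's middle at both rims; the limit is 3 mm.

**Lighter:** I felt contact with the tier floor while lowering it. The last picture shows it lying flat, partly under the cover. I judged flatness by eye and did not measure its height again.

**Robot:** it stood clear, with force readings near zero.

**Checks that failed or disagreed:**
- **Tea tin:** the before/after overhead pictures were unchanged around the teapot, dish, remote and both cups. About 100 pixels changed at the tin, which I put down to the gripper in view or its shadow. The wrist pictures show the tin in the same place.
- **Edge fit:** the first fit on the last picture failed because it picked up the lighter. I redid it on rows clear of the lighter.
- **Tray height:** the wrist pictures suggested the feet raise the tray 5–8 mm. Contact gave 5–6 mm, which I used.

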